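# Sort turned spindles: rejects to the crate, sound ones into the spring-clip rack

### The arm

A 7-joint arm with a two-finger parallel gripper is mounted at the origin on the work surface. World frame = base frame: x ahead of the robot, y to its left, z up, the work surface at z = 0. Lengths are in m, angles in rad, forces in N, time in s.
With the tool pointing down it reaches from about 0.425 to 0.925 m from the base axis. Payload 6.8 kg.
Tool frame: the origin (TCP) lies at the very end of the fingers, on their centre line; the grasp point (between the pads) lies 19 mm behind it (r.tcp_to_grasp is the distance from the TCP to the grasp point, in m); z points along the fingers, y is the line along which they close (so a half turn about z gives the same grasp; the last joint's range is limited). The gripper opens to 85 mm and grips with 20 to 120 N. Pads are 22 mm wide; open, the fingers measure 114 mm over their backs; the gripper's body (76 mm by 85 mm) begins 54 mm behind the grasp point. The pads swing forward as they close: fully open they stand 13 mm farther back than shut.
Start: joints at [-0.108, 0.477, 0.022, 1.555, -0.011, 1.109, -0.083], TCP at [0.675, 0, 0.231] pointing down, gripper open.
Joint ranges: [-2.96, 2.96], [-0.34, 2.1], [-1.41, 1.46], [0.24, 2.44], [-1.37, 4.51], [0.17, 1.92], [-2.96, 2.96]. Speed limits (rad/s): [2.39, 2.39, 3.14, 3.14, 3.14, 3.14, 3.14].

### API

Orientations are given as a rotation vector (axis times angle).
In Python, from bench import r gives the robot as it stands.
- The arm moves only by the tool step_arm, never from a script. Its argument "moves" is a list of rows, each a list of 7 numbers: the shift along the tool's x, y, z in mm, then the turn, a rotation vector about the tool's x, y, z in rad, then the finger opening in mm, from 0 to 85.4. A call has 1 to 8 rows; each row is the pose to reach, as a shift and turn from the pose commanded when the call began, along the tool's axes at that moment; what a row does not reach only later rows make up. A row lasts 1/10 s, in which the tool goes at most 50 mm and 8.59 degrees, less where a joint would pass 70% of its speed; a pose out of reach is approached as far as the arm can. A call with a gripper value outside its range is refused whole. The fingers move at their own pace and stop on an object; "grip_force" is the grip in N (left out, the last holds). Time passes only in rows, so rows that repeat a pose let the fingers close. It gives the time, the measured TCP pose, the force, the opening and the grip force at its end, in the units of the state.
- r.get_obs(): the state, without advancing time (a new reading comes with each control period).
- r.grab_frame(name): name is "scene" or "side" or "wrist"; returns a dict with "image" (400x640x3 uint8, red, green, blue), "depth" (400x640 float32, m along the optical axis (not along the pixel's ray), 0 where there is no reading), "mtx" (3x3 intrinsics, pixels), "rvec" (rotation vector, rad) and "tvec" (3), from world to camera coordinates, as OpenCV has them. Camera axes: x right, y down, z forward; pixel columns grow to the right and rows downward; lengths in m; the calibration is good to about 2 mm. A picture is of the moment at which its call begins.
- r.hand_in(): hands the job in; it is judged then, once.
The state is a dict: "clock": time; "joints": joint angles; "qvel": joint speeds; "tau": joint torques, N m; "tcp_pos": TCP position; "orientation": TCP orientation; "contact_force": force on the tool from outside, world axes, zero at the start; "moment": the same for the moment, N m; "grip_width": finger opening in m; "gripper_force": force on a finger pad.
Only numpy, scipy, OpenCV 4.12 (cv2) and the standard library are available. Lean on these libraries where they do the work, as an engineer would, in place of code of your own. Each camera call takes 0.05 s, during which the arm holds its last target. There are 200 camera calls.

### The job

Sort this batch of turned spindles for the lacquer room. Every spindle wrapped with blue tape is cracked: pull it out of the rack's clips, or pick it up from the bench, and drop it into the slatted reject crate. Press every untaped spindle that lies on the bench down, side-on, into a free place of the rack so that both its ends snap fully home in their clips, leave the sound spindle already in the rack where it is, and don't tip over or push about anything else on the bench.

Things in the scene. Friction and masses are not known exactly. Their poses are not given: they have to be found in the camera images.
- rack: finishing rack, fixed: two dark battens 300 x 22 mm, 120 mm apart between centres, tops 60 mm up, open between and below. Origin on the bench under its middle; x along the battens (row of 4 places), y across, z up. On each batten every place has an upward-open sprung steel clip, 14 mm wide along y, tops 90 mm up. Pushing a spindle down into its 2 clips, or pulling it up out, takes 10 to 20 N in all
- crate: slatted plywood reject crate, fixed, open on top, outside 240 (own x) x 200 (own y) x 120 mm high, walls and floor 8 mm. Origin on the bench under its middle
- kept: turned wood spindle, 160 mm long: square centre block 44 x 24 x 24 mm (pinch it by its flats), on each side a turned part 26 mm long, up to 23 mm thick, then a pale round tenon 14 mm thick, 32 mm long. Origin mid-block on the axis, x along the spindle, y and z square to the flats. 60 g. Clean wood, no tape: sound, and already home in one of the places of the rack; it stays there
- cracked1: turned wood spindle, 160 mm long: square centre block 44 x 24 x 24 mm (pinch it by its flats), on each side a turned part 26 mm long, up to 23 mm thick, then a pale round tenon 14 mm thick, 32 mm long. Origin mid-block on the axis, x along the spindle, y and z square to the flats. 60 g. Blue tape round block and turned parts: a reject. Starts clipped in the rack. May be absent (None)
- cracked2: turned wood spindle, 160 mm long: square centre block 44 x 24 x 24 mm (pinch it by its flats), on each side a turned part 26 mm long, up to 23 mm thick, then a pale round tenon 14 mm thick, 32 mm long. Origin mid-block on the axis, x along the spindle, y and z square to the flats. 60 g. As cracked1: blue tape, a reject, starts clipped in the rack. May be absent (None)
- cracked4: turned wood spindle, 160 mm long: square centre block 44 x 24 x 24 mm (pinch it by its flats), on each side a turned part 26 mm long, up to 23 mm thick, then a pale round tenon 14 mm thick, 32 mm long. Origin mid-block on the axis, x along the spindle, y and z square to the flats. 60 g. As cracked1: blue tape, a reject, starts clipped in the rack. May be absent (None)
- cracked3: turned wood spindle, 160 mm long: square centre block 44 x 24 x 24 mm (pinch it by its flats), on each side a turned part 26 mm long, up to 23 mm thick, then a pale round tenon 14 mm thick, 32 mm long. Origin mid-block on the axis, x along the spindle, y and z square to the flats. 60 g. As cracked1: blue tape, a reject. Starts lying on the bench, axis 12 mm up. May be absent (None)
- sound1: turned wood spindle, 160 mm long: square centre block 44 x 24 x 24 mm (pinch it by its flats), on each side a turned part 26 mm long, up to 23 mm thick, then a pale round tenon 14 mm thick, 32 mm long. Origin mid-block on the axis, x along the spindle, y and z square to the flats. 60 g. Clean wood, no tape: sound. Starts lying on the bench, axis 12 mm up. May be absent from the batch (None).
- sound2: turned wood spindle, 160 mm long: square centre block 44 x 24 x 24 mm (pinch it by its flats), on each side a turned part 26 mm long, up to 23 mm thick, then a pale round tenon 14 mm thick, 32 mm long. Origin mid-block on the axis, x along the spindle, y and z square to the flats. 60 g. Clean wood, no tape: sound. Starts lying on the bench, axis 12 mm up. May be absent from the batch (None).
- sound3: turned wood spindle, 160 mm long: square centre block 44 x 24 x 24 mm (pinch it by its flats), on each side a turned part 26 mm long, up to 23 mm thick, then a pale round tenon 14 mm thick, 32 mm long. Origin mid-block on the axis, x along the spindle, y and z square to the flats. 60 g. Clean wood, no tape: sound. Starts lying on the bench, axis 12 mm up. May be absent from the batch (None).
- glue: yellow glue bottle with orange cap, 60 mm across, 170 mm tall, standing left of the rack; origin under its base, z along the bottle. Bystander
- tape: roll of blue masking tape lying flat, 104 mm across, 24 mm high; origin at the centre of its underside. Bystander
- measure: yellow tape measure 72 x 40 x 66 mm, standing; origin at the centre of its underside. Bystander
- place1 (a point): place 1 of 4 on the rack (75 mm apart): middle of the axis of a spindle fully home here, 75 mm above the bench. Axes as the rack's: a home spindle lies along y, its tenons in clips 60 mm either side, with 5 mm of play along y each way. The two jaws of a clip stand 8 mm apart at the lips, spread as the 14 mm tenon is pushed down and close over it
- place2 (a point): place 2 of 4 on the rack (75 mm apart): middle of the axis of a spindle fully home here, 75 mm above the bench. Axes as the rack's: a home spindle lies along y, its tenons in clips 60 mm either side, with 5 mm of play along y each way. The two jaws of a clip stand 8 mm apart at the lips, spread as the 14 mm tenon is pushed down and close over it
- place3 (a point): place 3 of 4 on the rack (75 mm apart): middle of the axis of a spindle fully home here, 75 mm above the bench. Axes as the rack's: a home spindle lies along y, its tenons in clips 60 mm either side, with 5 mm of play along y each way. The two jaws of a clip stand 8 mm apart at the lips, spread as the 14 mm tenon is pushed down and close over it
- place4 (a point): place 4 of 4 on the rack (75 mm apart): middle of the axis of a spindle fully home here, 75 mm above the bench. Axes as the rack's: a home spindle lies along y, its tenons in clips 60 mm either side, with 5 mm of play along y each way. The two jaws of a clip stand 8 mm apart at the lips, spread as the 14 mm tenon is pushed down and close over it

How it is judged:
By the outcome, as a careful person would: the job done as asked, in the order asked, and still so for the second after the job is handed in, with the robot touching nothing.
Of cracked1, cracked2, cracked3, cracked4 only 3 to 4 are there at a start; the rules pass over those that are not, and their reading is None.
Of sound1, sound2, sound3 only 2 to 3 are there at a start; the rules pass over those that are not, and their reading is None.
At some moment in a run one of sound1, sound2, sound3, cracked3 may be knocked a few centimetres aside while the robot is not near it.
Once in a run the grip may slacken for a moment while it holds something.
It also fails if it takes over 210 s, if anything falls off the work surface, if the arm or the gripper's body presses on something with over 40 N, if the wrist force passes 120 N, or if a joint passes its speed limit or range.

## Working session

There is one attempt and no reset: what is moved stays moved. The work goes in short steps, Python scripts to look and compute and a tool call to move; the robot and the scene stay as the last step left them, time stands still between calls to the robot, and variables do not carry over. Pictures are saved under pics/ and viewed, at most 14 in all, crops included, and the job is handed in when it is done.

Besides the shell and the picture viewer there is one more tool, called after "Call:" in YAML: its name, and indented under it one key for each argument. step_arm: Moves the arm, as the interface text tells. Its arguments: {"type":"object","properties":{"moves":{"type":"array","items":{"type":"array","items":{"type":"number"}}},"grip_force":{"type":"number"}},"required":["moves"]}

```bash
ls; mkdir -p pics; cat > h.py <<'E'
import numpy as np, cv2
from bench import r
def save(n,f,up=1.25):
    cv2.imwrite(f,cv2.resize(cv2.cvtColor(n["image"],cv2.COLOR_RGB2BGR),None,fx=up,fy=up))
def pts(f):
    d=f["depth"]; v,u=np.mgrid[:400,:640]; K=f["mtx"]
    P=np.stack([(u-K[0,2])/K[0,0]*d,(v-K[1,2])/K[1,1]*d,d],-1)
    R,_=cv2.Rodrigues(np.array(f["rvec"],float)); 
    W=(P-np.ravel(f["tvec"]))@R
    W[d==0]=np.nan
    return W
E
python3 - <<'E'
from h import *
for n in["scene","side"]:
    f=r.grab_frame(n); save(f,f"pics/{n}0.png"); np.savez(f"{n}0.npz",**f)
    R,_=cv2.Rodrigues(np.array(f["rvec"],float)); print(n,-R.T@np.ravel(f["tvec"]))
o=r.get_obs(); print(o["clock"],o["tcp_pos"],o["orientation"],o["contact_force"],o["grip_width"],r.tcp_to_grasp)
E
```

```text
pics
scene [ 0.99496326 -0.35710234  0.9915002 ]
side [0.17802654 0.70454408 0.94405805]
0.1 [6.74470451e-01 3.10654874e-06 2.30425990e-01] [-2.22064926e+00 -2.22072150e+00  1.94292752e-03] [ 0.13626109 -0.43783948 -1.14174073] 0.08542507527305901 0.0187
```

View pics/scene0.png

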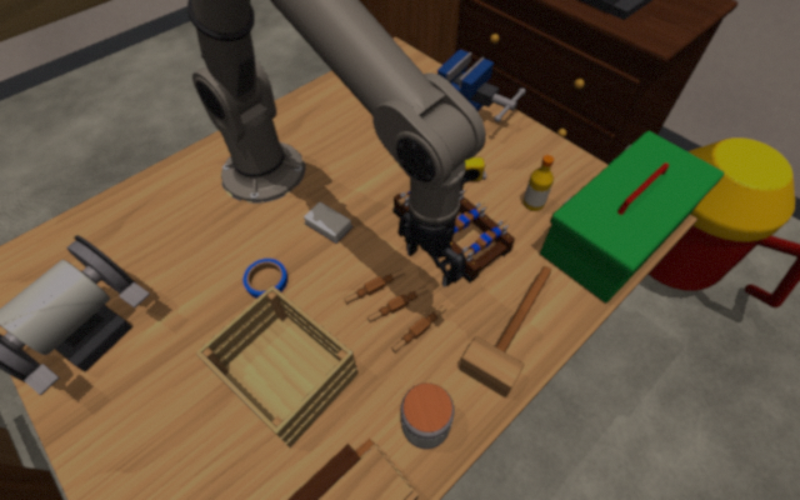

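View pics/side0.png

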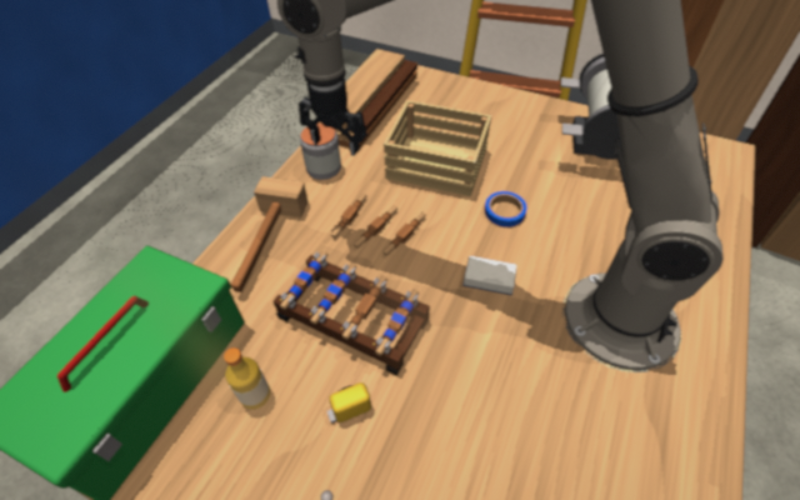

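The side view shows the rack with four spindles: blue-taped at (305,280), (332,292) and (398,322), and a clean one at (367,302). Three clean spindles lie on the bench at about (350,215), (377,225) and (405,233). The crate is at (437,145). I'll take positions from depth.

```bash
python3 - <<'E'
from h import *
f=dict(np.load("side0.npz")); W=pts(f); im=f["image"]
hsv=cv2.cvtColor(im,cv2.COLOR_RGB2HSV)
def blobs(m,name,amin=25):
    n,l,s,c=cv2.connectedComponentsWithStats(m.astype(np.uint8))
    for i in range(1,n):
        if s[i,4]<amin: continue
        p=W[l==i]; p=p[~np.isnan(p[:,0])]
        if len(p)<10: continue
        q=p[:,:2].astype(np.float32); rc=cv2.minAreaRect(q)
        print(name,(c[i]*1.25).round(),s[i,4],'med',np.median(p,0).round(4),'rect',np.round(rc[0],4),np.round(rc[1],3),round(rc[2],1),'zmax',np.percentile(p[:,2],95).round(4))
z=W[...,2]; x=W[...,0]; y=W[...,1]
blue=(hsv[...,0]>105)&(hsv[...,0]<130)&(hsv[...,1]>120)&(x>.3)&(x<1.0)&(abs(y)<.6)&(z>.0)&(z<.2)
blobs(blue,'blue')
reg=(x>.3)&(x<1.0)&(y>-.6)&(y<.6)
blobs(reg&(z>.006)&(z<.05),'low',60)
blobs(reg&(z>.05)&(z<.13),'mid',60)
blobs(reg&(z>.05)&(z<.066)&(im.max(-1)<90),'batten',40)
print(np.median(z[reg&(z<.005)&(z>-.01)]))
E
```

```text
blue [497. 212.] 161 med [ 0.3346 -0.1579  0.0227] rect [ 0.3358 -0.1995] [0.071 0.105] 0.0 zmax 0.0275
blue [314. 265.] 40 med [0.6336 0.1971 0.0848] rect [0.644  0.1934] [0.019 0.039] 84.3 zmax 0.0881
blue [305. 277.] 54 med [0.633  0.2328 0.087 ] rect [0.6367 0.2327] [0.015 0.022] 89.5 zmax 0.0894
blue [344. 278.] 41 med [0.5583 0.2004 0.0859] rect [0.5604 0.2004] [0.017 0.018] 71.4 zmax 0.0893
blue [296. 291.] 50 med [0.6341 0.2691 0.0838] rect [0.6395 0.2598] [0.017 0.04 ] 18.0 zmax 0.0887
blue [334. 290.] 56 med [0.56   0.2364 0.0874] rect [0.5628 0.2368] [0.016 0.024] 84.0 zmax 0.0903
blue [325. 304.] 45 med [0.5611 0.2725 0.0846] rect [0.5631 0.2712] [0.019 0.018] 87.7 zmax 0.0878
blue [406. 304.] 32 med [0.4109 0.2069 0.0862] rect [0.411  0.2062] [0.012 0.016] 85.0 zmax 0.0888
blue [398. 318.] 47 med [0.4119 0.2433 0.0877] rect [0.4126 0.2426] [0.013 0.023] 86.9 zmax 0.0897
blue [390. 333.] 39 med [0.4118 0.2802 0.0856] rect [0.4131 0.2803] [0.013 0.016] 87.4 zmax 0.0878
low [384. 112.] 238 med [ 0.781  -0.4348  0.0192] rect [ 0.7783 -0.4315] [0.332 0.017] 90.0 zmax 0.0479
l
[... 3157 characters left out ...]
[0.4641 0.1915 0.058 ] rect [0.4568 0.1855] [0.016 0.051] 86.0 zmax 0.0614
batten [296. 311.] 81 med [0.6241 0.3035 0.0599] rect [0.6139 0.2972] [0.02  0.061] 83.7 zmax 0.0631
batten [418. 310.] 42 med [0.3948 0.1941 0.0575] rect [0.389  0.1885] [0.015 0.032] 89.2 zmax 0.062
batten [194. 366.] 406 med [0.731  0.4921 0.0581] rect [0.7312 0.4746] [0.006 0.249] 0.1 zmax 0.0655
batten [328. 327.] 89 med [0.5445 0.3074 0.0586] rect [0.5381 0.3016] [0.018 0.063] 84.1 zmax 0.0638
batten [360. 342.] 88 med [0.4689 0.3108 0.0592] rect [0.4618 0.3049] [0.017 0.06 ] 86.8 zmax 0.0629
batten [390. 356.] 68 med [0.4    0.3132 0.0588] rect [0.397  0.3072] [0.018 0.036] 88.2 zmax 0.0623
0.000617791898137686
```

```bash
cat >> h.py <<'E'
from scipy.spatial.transform import Rotation as Ro
R0=np.array([[0,1,0],[1,0,0],[0,0,-1.]])
C=np.array([.525,.2385]); ax=np.array([.999,-.0454])
RY=np.degrees(np.arctan2(-.0454,.999))
def place(i): return C+ax*[-.1125,-.0375,.0375,.1125][i]   # 0 = nearest the robot
def rel(*targets):
    o=r.get_obs(); Rc=Ro.from_rotvec(o["orientation"]).as_matrix(); p=np.array(o["tcp_pos"])
    print("t",round(o["clock"],2),"tcp",p.round(4),"w",round(o["grip_width"],4),"F",np.round(o["contact_force"],1),"gf",np.round(o["gripper_force"],1))
    for x,y,z,yaw in targets:
        R=Ro.from_euler('z',yaw,degrees=True).as_matrix()@R0
        print((Rc.T@(np.array([x,y,z])-p)*1000).round(1),Ro.from_matrix(Rc.T@R).as_rotvec().round(3))
E
python3 -c "
from h import *
rel((*place(3),.13,RY),(*place(3),.056,RY))"
```

```text
t 0.1 tcp [0.6745 0.     0.2304] w 0.0854 F [ 0.1 -0.4 -1.1] gf 0.0
[233.4 -36.9 100.5] [-0.002  0.     0.045]
[233.4 -36.8 174.5] [-0.002  0.     0.045]
```

Call:
step_arm:
  moves:
    - [233,-37,100,-0.002,0,0.045,55]
    - [233,-37,100,-0.002,0,0.045,55]
    - [233,-37,100,-0.002,0,0.045,55]
    - [233,-37,100,-0.002,0,0.045,55]
    - [233,-37,100,-0.002,0,0.045,55]
    - [233,-37,100,-0.002,0,0.045,55]
    - [233,-37,100,-0.002,0,0.045,55]
    - [233,-37,100,-0.002,0,0.045,55]
  grip_force: 80

```text
clock: 0.9
tcp_pos: [0.6387, 0.2312, 0.1314]
orientation: [2.271, 2.167, 0.001]
contact_force: [0.6, -0.4, 0.1]
grip_width: 0.0549
gripper_force: 0.0
```

```bash
python3 - <<'E'
from h import *
f=r.grab_frame("wrist"); save(f,"pics/w1.png"); W=pts(f); hsv=cv2.cvtColor(f["image"],cv2.COLOR_RGB2HSV)
b=(hsv[...,0]>105)&(hsv[...,0]<130)&(hsv[...,1]>120)&(W[...,2]>.07)&(W[...,2]<.1)
n,l,s,c=cv2.connectedComponentsWithStats(b.astype(np.uint8))
for i in range(1,n):
    if s[i,4]>100: p=W[l==i]; print(c[i].round(),s[i,4],np.median(p,0).round(4),np.ptp(p[:,:2],0).round(3))
rel((*place(3),.056,RY))
E
```

```text
[189. 155.] 1121 [0.5689 0.2747 0.0846] [0.022 0.017]
[316. 155.] 1044 [0.6402 0.2715 0.0849] [0.023 0.017]
[193. 218.] 1433 [0.5661 0.2381 0.0867] [0.025 0.02 ]
[317. 218.] 1185 [0.6385 0.235  0.0869] [0.024 0.019]
[196. 269.] 678 [0.5622 0.205  0.0849] [0.023 0.016]
[316. 270.] 896 [0.6368 0.1995 0.0845] [0.023 0.02 ]
t 0.95 tcp [0.6391 0.2305 0.1318] w 0.0553 F [-0.3 -0.4 -0.3] gf 0.0
[ 2.9 -2.1 75.8] [ 0.003  0.001 -0.002]
```

View pics/w1.png

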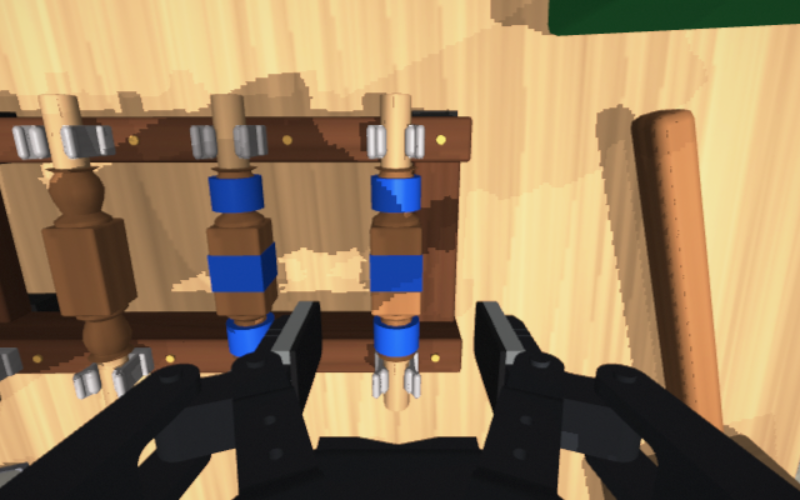

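The wrist view shows the taped spindle at (395,270), centred between the fingers, so I'm descending to grip it.

Call:
step_arm:
  moves:
    - [3,-1,40,0.003,0,0,55]
    - [3,-1,65,0.003,0,0,55]
    - [3,-1,76,0.003,0,0,55]
    - [3,-1,76,0.003,0,0,20]
    - [3,-1,76,0.003,0,0,20]
    - [3,-1,76,0.003,0,0,20]
    - [3,-1,76,0.003,0,0,20]
    - [3,-1,76,0.003,0,0,20]
  grip_force: 80

```text
clock: 1.75
tcp_pos: [0.6387, 0.2357, 0.057]
orientation: [2.271, 2.169, 0.002]
contact_force: [0.3, -1.6, 6.4]
grip_width: 0.0232
gripper_force: 79.4
```

Call:
step_arm:
  moves:
    - [0,0,-6,0,0,0,20]
    - [0,0,-14,0,0,0,20]
    - [0,0,-25,0,0,0,20]
    - [0,0,-50,0,0,0,20]
    - [0,0,-100,0,0,0,20]
    - [0,0,-140,0,0,0,20]
    - [0,0,-160,0,0,0,20]
    - [0,0,-160,0,0,0,20]

```text
clock: 2.55
tcp_pos: [0.6392, 0.2376, 0.2207]
orientation: [2.269, 2.171, 0.011]
contact_force: [-0.5, 1.0, 0.7]
grip_width: 0.0228
gripper_force: 81.3
```

```bash
cat >> h.py <<'E'
CR=np.array([.553,-.301]); CY=7.
def drop(k):  # k offset along crate x, m
    a=np.radians(CY); return CR+k*np.array([np.cos(a),np.sin(a)])
E
python3 -c "
from h import *
rel((*drop(.05),.2,CY),(*drop(.05),.1,CY))"
```

```text
t 2.55 tcp [0.6392 0.2376 0.2207] w 0.0228 F [-0.5  1.   0.7] gf 81.3
[-533.7  -13.    18.3] [ 0.006 -0.004 -0.167]
[-534.1  -13.6  118.3] [ 0.006 -0.004 -0.167]
```

Call:
step_arm:
  moves:
    - [-48,-1,10,0,0,-0.02,20]
    - [-96,-3,18,0,0,-0.04,20]
    - [-144,-4,18,0,0,-0.06,20]
    - [-192,-5,18,0,0,-0.08,20]
    - [-240,-6,18,0,0,-0.1,20]
    - [-288,-8,18,0,0,-0.12,20]
    - [-336,-9,18,0,0,-0.14,20]
    - [-384,-10,18,0,0,-0.167,20]

```text
clock: 3.35
tcp_pos: [0.609, -0.1483, 0.1965]
orientation: [-2.078, -2.353, 0.002]
contact_force: [-0.3, -0.2, -0.7]
grip_width: 0.0225
gripper_force: 81.3
```

```bash
python3 -c "
from h import *
rel((*drop(.05),.2,CY),(*drop(.05),.09,CY))"
```

```text
t 3.35 tcp [ 0.609  -0.1483  0.1965] w 0.0225 F [-0.3 -0.2 -0.7] gf 81.3
[-144.7  -24.4   -3.6] [-0.003 -0.001  0.002]
[-144.9  -24.1  106.4] [-0.003 -0.001  0.002]
```

Call:
step_arm:
  moves:
    - [-48,-8,-5,0,0,0,20]
    - [-96,-16,-5,0,0,0,20]
    - [-144,-24,-3,0,0,0,20]
    - [-145,-24,40,0,0,0,20]
    - [-145,-24,80,0,0,0,20]
    - [-145,-24,106,0,0,0,20]
    - [-145,-24,106,0,0,0,20]
    - [-145,-24,106,0,0,0,20]

```text
clock: 4.15
tcp_pos: [0.6037, -0.2935, 0.0911]
orientation: [-2.08, -2.351, 0.001]
contact_force: [0.3, 0.1, 0.4]
grip_width: 0.0228
gripper_force: 81.2
```

Call:
step_arm:
  moves:
    - [0,0,0,0,0,0,55]
    - [0,0,0,0,0,0,55]
    - [0,0,0,0,0,0,55]
    - [0,0,-30,0,0,0,55]
    - [0,0,-75,0,0,0,55]
    - [0,0,-110,0,0,0,55]
    - [0,0,-110,0,0,0,55]

```text
clock: 4.85
tcp_pos: [0.6074, -0.2956, 0.2085]
orientation: [2.076, 2.345, 0.005]
contact_force: [0.5, 0.0, 0.4]
grip_width: 0.0553
gripper_force: 0.0
```

```bash
python3 - <<'E'
from h import *
f=r.grab_frame("side"); save(f,"pics/s2.png")
rel((*place(2)+[.001,.001],.2,RY),(*place(2)+[.001,.001],.056,RY))
E
```

```text
t 4.9 tcp [ 0.6059 -0.2949  0.2054] w 0.0553 F [-0.1  0.4 -0.9] gf 0.0
[533.9  22.6   3.8] [0.006 0.003 0.167]
[534.3  21.8 147.8] [0.006 0.003 0.167]
```

View pics/s2.png

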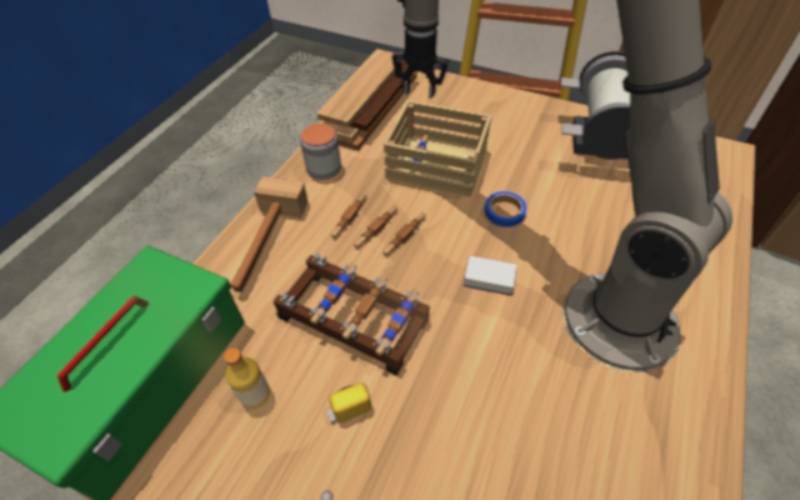

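The side view shows the first reject in the crate at (420,150), and everything else is undisturbed. Next is the taped spindle at place 3.

Call:
step_arm:
  moves:
    - [48,2,1,0,0,0,55]
    - [96,4,2,0,0,0,55]
    - [144,6,2,0,0,0,55]
    - [192,8,3,0,0,0,55]
    - [240,10,4,0,0,0,55]
    - [288,12,4,0,0,0,55]
    - [336,14,4,0,0,0,55]
    - [384,16,4,0,0,0,55]

```text
clock: 5.7
tcp_pos: [0.572, 0.0909, 0.1966]
orientation: [-2.081, -2.352, 0.002]
contact_force: [1.7, 0.2, -0.5]
grip_width: 0.0545
gripper_force: 0.0
```

Call:
step_arm:
  moves:
    - [48,2,0,0,0,0.06,55]
    - [96,4,0,0,0,0.12,55]
    - [140,6,20,0.006,0.003,0.167,55]
    - [150,6,60,0.006,0.003,0.167,55]
    - [150,6,75,0.006,0.003,0.167,55]
    - [150,6,75,0.006,0.003,0.167,55]

```text
clock: 6.3
tcp_pos: [0.5587, 0.2365, 0.1193]
orientation: [-2.265, -2.165, 0.016]
contact_force: [0.0, -0.3, -0.3]
grip_width: 0.0551
gripper_force: 0.0
```

```bash
python3 -c "
from h import *
rel((*place(2)+[.001,.001],.056,RY))"
```

```text
t 6.3 tcp [0.5587 0.2365 0.1193] w 0.0551 F [ 0.  -0.3 -0.3] gf 0.0
[ 1.7  5.5 63.2] [-0.013  0.002  0.   ]
```

Call:
step_arm:
  moves:
    - [2,5,15,-0.008,0,0,55]
    - [2,5,45,-0.008,0,0,55]
    - [2,5,63,-0.008,0,0,55]
    - [2,5,63,-0.008,0,0,55]
    - [2,5,63,-0.008,0,0,20]
    - [2,5,63,-0.008,0,0,20]
    - [2,5,63,-0.008,0,0,20]
    - [2,5,63,-0.008,0,0,20]

```text
clock: 7.1
tcp_pos: [0.5645, 0.2405, 0.0614]
orientation: [-2.27, -2.169, -0.002]
contact_force: [-7.0, -1.5, 8.4]
grip_width: 0.0225
gripper_force: 78.2
```

Call:
step_arm:
  moves:
    - [0,0,0,0,0,0,20]
    - [0,0,-6,0,0,0,20]
    - [0,0,-14,0,0,0,20]
    - [0,0,-25,0,0,0,20]
    - [0,0,-60,0,0,0,20]
    - [0,0,-105,0,0,0,20]
    - [0,0,-145,0,0,0,20]
    - [0,0,-145,0,0,0,20]

```text
clock: 7.9
tcp_pos: [0.5705, 0.2423, 0.2137]
orientation: [2.269, 2.167, 0.028]
contact_force: [0.4, -0.1, -0.1]
grip_width: 0.0224
gripper_force: 81.2
```

```bash
python3 -c "
from h import *
rel((*drop(0),.2,CY),(*drop(0),.09,CY))"
```

```text
t 7.9 tcp [0.5705 0.2423 0.2137] w 0.0224 F [ 0.4 -0.1 -0.1] gf 81.2
[-543.6    7.3    8.2] [ 0.016 -0.009 -0.168]
[-544.7    5.7  118.1] [ 0.016 -0.009 -0.168]
```

Call:
step_arm:
  moves:
    - [-48,1,4,0,0,0,20]
    - [-97,2,8,0,0,0,20]
    - [-146,3,8,0,0,0,20]
    - [-195,4,8,0.01,0,0,20]
    - [-244,5,8,0.01,0,0,20]
    - [-293,6,8,0.01,0,0,20]
    - [-342,7,8,0.01,0,0,20]
    - [-390,7,8,0.01,0,0,20]

```text
clock: 8.7
tcp_pos: [0.5557, -0.1523, 0.1973]
orientation: [-2.268, -2.167, 0.003]
contact_force: [1.5, 0.4, -1.1]
grip_width: 0.0226
gripper_force: 81.2
```

Call:
step_arm:
  moves:
    - [-48,0,0,0,0,-0.06,20]
    - [-97,0,0,0,0,-0.12,20]
    - [-145,0,0,0,0,-0.168,20]
    - [-153,0,30,0,0,-0.168,20]
    - [-153,0,70,0,0,-0.168,20]
    - [-153,0,100,0,0,-0.168,20]
    - [-153,0,105,0,0,-0.168,20]
    - [-153,0,105,0,0,-0.168,20]

```text
clock: 9.5
tcp_pos: [0.5473, -0.3025, 0.0906]
orientation: [-2.075, -2.348, 0.006]
contact_force: [-0.2, 0.3, 0.2]
grip_width: 0.0226
gripper_force: 81.2
```

Call:
step_arm:
  moves:
    - [0,0,0,0,0,0,55]
    - [0,0,0,0,0,0,55]
    - [0,0,0,0,0,0,55]
    - [0,0,-30,0,0,0,55]
    - [0,0,-75,0,0,0,55]
    - [0,0,-115,0,0,0,55]
    - [0,0,-115,0,0,0,55]

```text
clock: 10.2
tcp_pos: [0.5516, -0.3044, 0.2124]
orientation: [2.079, 2.351, 0.0]
contact_force: [-0.4, -0.2, 0.5]
grip_width: 0.0546
gripper_force: 0.0
```

```bash
python3 -c "
from h import *
rel((*place(0)+[.001,.001],.2,RY),(*place(0)+[.001,.001],.056,RY))"
```

```text
t 10.2 tcp [ 0.5516 -0.3044  0.2124] w 0.0546 F [-0.4 -0.2  0.5] gf 0.0
[561.8 -69.8  11. ] [0.002 0.002 0.168]
[562.1 -70.1 154.9] [0.002 0.002 0.168]
```

Call:
step_arm:
  moves:
    - [48,-6,1,0,0,0,55]
    - [97,-12,2,0,0,0,55]
    - [146,-18,4,0,0,0,55]
    - [195,-24,6,0,0,0,55]
    - [244,-30,8,0,0,0,55]
    - [293,-36,10,0,0,0,55]
    - [342,-42,11,0,0,0,55]
    - [390,-48,11,0,0,0,55]

```text
clock: 11.0
tcp_pos: [0.4515, 0.0806, 0.1963]
orientation: [-2.075, -2.348, 0.005]
contact_force: [0.9, -0.1, -0.1]
grip_width: 0.0549
gripper_force: 0.0
```

Call:
step_arm:
  moves:
    - [48,-6,0,0,0,0.06,55]
    - [96,-12,0,0,0,0.12,55]
    - [144,-18,0,0,0,0.168,55]
    - [172,-22,20,0,0,0.168,55]
    - [172,-22,60,0,0,0.168,55]
    - [172,-22,70,0,0,0.168,55]
    - [172,-22,70,0,0,0.168,55]

```text
clock: 11.7
tcp_pos: [0.4079, 0.2456, 0.1257]
orientation: [-2.265, -2.164, 0.013]
contact_force: [0.5, 0.0, 0.5]
grip_width: 0.0549
gripper_force: 0.0
```

```bash
python3 -c "
from h import *
f=r.grab_frame('wrist'); save(f,'pics/w3.png')
rel((*place(0)+[.001,.001],.056,RY))"
```

```text
t 11.75 tcp [0.409 0.246 0.127] w 0.0547 F [0.5 0.5 0.9] gf 0.0
[-1.3  5.4 71. ] [-0.01  -0.002 -0.001]
```

View pics/w3.png

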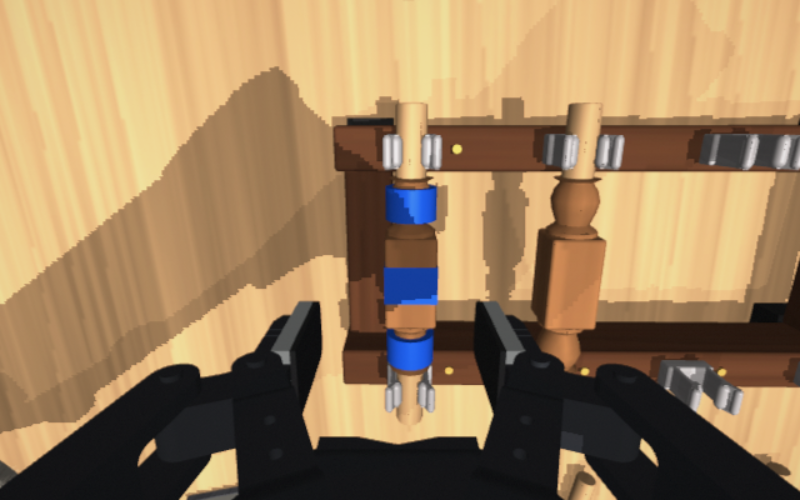

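The wrist view shows the taped spindle at (410,290), with the finger centre at about 398. A shift of about +5 mm along tool y centres it.

Call:
step_arm:
  moves:
    - [-1,5,15,-0.008,0,0,55]
    - [-1,5,50,-0.008,0,0,55]
    - [-1,5,70,-0.008,0,0,55]
    - [-1,5,70,-0.008,0,0,55]
    - [-1,5,70,-0.008,0,0,20]
    - [-1,5,70,-0.008,0,0,20]
    - [-1,5,70,-0.008,0,0,20]
    - [-1,5,70,-0.008,0,0,20]

```text
clock: 12.55
tcp_pos: [0.4145, 0.2466, 0.0589]
orientation: [-2.27, -2.169, -0.007]
contact_force: [-0.7, -0.7, 6.1]
grip_width: 0.0227
gripper_force: 78.1
```

Call:
step_arm:
  moves:
    - [0,0,0,0,0,0,20]
    - [0,0,-6,0,0,0,20]
    - [0,0,-14,0,0,0,20]
    - [0,0,-25,0,0,0,20]
    - [0,0,-60,0,0,0,20]
    - [0,0,-105,0,0,0,20]
    - [0,0,-145,0,0,0,20]
    - [0,0,-145,0,0,0,20]

```text
clock: 13.35
tcp_pos: [0.4164, 0.248, 0.2088]
orientation: [-2.271, -2.17, -0.02]
contact_force: [0.2, -0.2, -0.5]
grip_width: 0.0228
gripper_force: 81.1
```

```bash
python3 -c "
from h import *
rel((*drop(-.05),.2,CY),(*drop(-.05),.09,CY))"
```

```text
t 13.35 tcp [0.4164 0.248  0.2088] w 0.0228 F [ 0.2 -0.2 -0.5] gf 81.1
[-550.6  112.     4.3] [ 0.009 -0.009 -0.167]
[-551.7  111.   114.3] [ 0.009 -0.009 -0.167]
```

Call:
step_arm:
  moves:
    - [-47,11,4,0,0,0,20]
    - [-95,22,4,0,0,0,20]
    - [-143,33,4,0,0,0,20]
    - [-191,43,4,0,0,0,20]
    - [-239,53,4,0,0,0,20]
    - [-287,63,4,0,0,0,20]
    - [-335,73,4,0,0,0,20]
    - [-383,83,4,0,0,0,20]

```text
clock: 14.15
tcp_pos: [0.4789, -0.1426, 0.1975]
orientation: [-2.269, -2.17, -0.003]
contact_force: [1.6, 0.8, -0.6]
grip_width: 0.0228
gripper_force: 81.1
```

Call:
step_arm:
  moves:
    - [-48,8,0,0,0,-0.06,20]
    - [-96,16,0,0,0,-0.12,20]
    - [-144,24,0,0,0,-0.167,20]
    - [-167,28,20,0,0,-0.167,20]
    - [-167,28,60,0,0,-0.167,20]
    - [-167,28,95,0,0,-0.167,20]
    - [-167,28,105,0,0,-0.167,20]
    - [-167,28,105,0,0,-0.167,20]

```text
clock: 14.95
tcp_pos: [0.4984, -0.3078, 0.0904]
orientation: [-2.078, -2.349, -0.001]
contact_force: [0.7, -0.2, 0.0]
grip_width: 0.0225
gripper_force: 81.1
```

Call:
step_arm:
  moves:
    - [0,0,0,0,0,0,55]
    - [0,0,0,0,0,0,55]
    - [0,0,0,0,0,0,55]
    - [0,0,-30,0,0,0,55]
    - [0,0,-75,0,0,0,55]
    - [0,0,-115,0,0,0,55]
    - [0,0,-115,0,0,0,55]

```text
clock: 15.65
tcp_pos: [0.5029, -0.311, 0.2135]
orientation: [2.076, 2.345, 0.007]
contact_force: [0.3, -0.0, 0.5]
grip_width: 0.055
gripper_force: 0.0
```

```bash
cat >> h.py <<'E'
def bench(name="side"):
    "spindles lying on the bench: centre and yaw (from +y), by depth points 6..50 mm up"
    f=r.grab_frame(name); W=pts(f); x,y,z=W[...,0],W[...,1],W[...,2]
    m=(x>.42)&(x<.78)&(y>-.17)&(y<.14)&(z>.006)&(z<.05)
    n,l,s,c=cv2.connectedComponentsWithStats(m.astype(np.uint8))
    for i in range(1,n):
        if s[i,4]<80: continue
        p=W[l==i]; q=p[:,:2].astype(np.float32); (cx,cy),(w,h),a=cv2.minAreaRect(q)
        t=p[p[:,2]>.0215]                       # block and bead tops
        vx,vy,_,_=cv2.fitLine(t[:,:2].astype(np.float32),cv2.DIST_L2,0,.01,.01).ravel()
        print(name,c[i].round(),s[i,4],'rect',round(cx,4),round(cy,4),round(w,3),round(h,3),round(a,1),'top',t.mean(0).round(4),len(t),'yaw',round(np.degrees(np.arctan2(-vx*np.sign(vy),abs(vy))),1))
    return f
E
python3 - <<'E'
from h import *
f=bench("side"); save(f,"pics/s4.png"); g=bench("scene")
rel((.675,-.018,.2,0))
E
```

```text
side [278. 172.] 285 rect 0.6761 -0.0189 0.162 0.027 89.1 top [ 0.675  -0.0171  0.0244] 102 yaw -2.8
side [300. 181.] 296 rect 0.5959 -0.0123 0.16 0.026 78.7 top [ 0.5957 -0.0121  0.0241] 120 yaw -12.3
side [323. 186.] 297 rect 0.5222 -0.0201 0.16 0.028 72.7 top [ 0.5211 -0.0202  0.0242] 108 yaw -13.4
scene [299. 228.] 342 rect 0.517 -0.0207 0.159 0.04 79.7 top [ 0.5236 -0.0226  0.0243] 140 yaw -11.8
scene [318. 243.] 361 rect 0.5978 -0.0129 0.16 0.025 76.6 top [ 0.5976 -0.016   0.0245] 161 yaw -12.5
scene [335. 262.] 379 rect 0.6774 -0.0201 0.159 0.025 88.3 top [ 0.6778 -0.0217  0.0245] 182 yaw -1.3
t 15.75 tcp [ 0.5002 -0.3092  0.2082] w 0.0551 F [-0.4  0.  -0.4] gf 0.0
[267.7 209.    8.9] [ 0.002 -0.001  0.122]
```

View pics/s4.png

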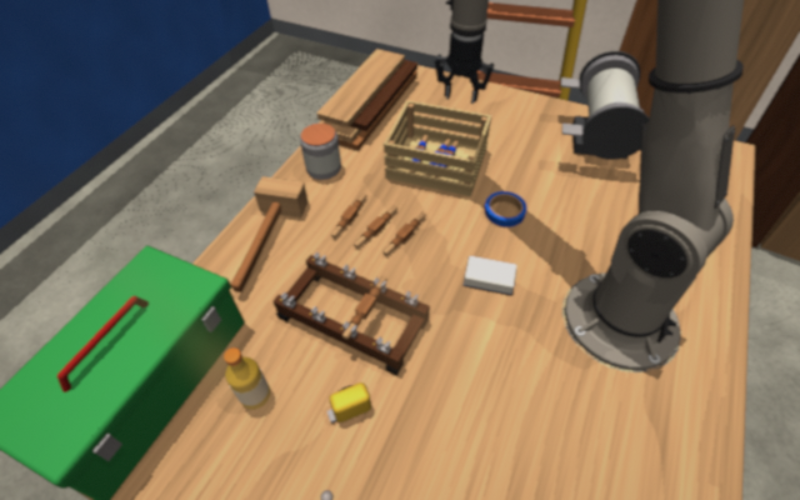

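All three rejects are in the crate, around (435,150). Places 1, 3 and 4 are now empty, and the kept spindle is still in place at (365,300). Next is sound spindle A, the far one.

Call:
step_arm:
  moves:
    - [38,30,1,0,0,0,55]
    - [76,60,2,0,0,0,55]
    - [114,90,4,0,0,0.03,55]
    - [152,120,6,0,0,0.06,55]
    - [190,150,8,0,0,0.1,55]
    - [228,180,9,0,0,0.15,55]
    - [268,210,40,0,0,0.15,55]
    - [268,210,80,0,0,0.15,55]

```text
clock: 16.55
tcp_pos: [0.6791, -0.0086, 0.1276]
orientation: [-2.242, -2.198, -0.014]
contact_force: [1.0, -0.6, -1.5]
grip_width: 0.0554
gripper_force: 0.0
```

```bash
python3 - <<'E'
from h import *
f=bench("wrist")
rel((.6765,-.02,.003,-1.5))
E
```

```text
wrist [212. 189.] 4755 rect 0.5964 -0.0089 0.154 0.024 78.0 top [ 0.5965 -0.0102  0.0233] 1934 yaw -12.0
wrist [312. 198.] 4606 rect 0.6753 -0.0183 0.16 0.023 88.7 top [ 0.6754 -0.0164  0.0234] 1907 yaw -1.4
wrist [119. 205.] 5524 rect 0.5218 -0.0201 0.16 0.025 78.3 top [ 0.5224 -0.0189  0.0232] 1903 yaw -12.0
t 16.6 tcp [ 0.6721 -0.0104  0.117 ] w 0.0551 F [-2.8  0.4 -5.5] gf 0.0
[-10.1   5.8 113.9] [-0.011 -0.005  0.006]
```

Call:
step_arm:
  moves:
    - [-9,4,20,-0.008,0,0,55]
    - [-9,4,60,-0.008,0,0,55]
    - [-9,4,75,-0.008,0,0,55]
    - [-9,4,75,-0.008,0,0,55]
    - [-9,4,75,-0.008,0,0,55]

```text
clock: 17.1
tcp_pos: [0.679, -0.0262, 0.0525]
orientation: [2.25, 2.188, 0.01]
contact_force: [-0.2, -0.0, 1.1]
grip_width: 0.0547
gripper_force: 0.0
```

```bash
python3 - <<'E'
from h import *
rel((.676,-.019,.003,-1.5))
E
```

```text
t 17.1 tcp [ 0.679  -0.0262  0.0525] w 0.0547 F [-0.2 -0.   1.1] gf 0.0
[ 7.  -3.6 49.5] [ 0.007 -0.003 -0.002]
```

Call:
step_arm:
  moves:
    - [7,-3,25,0.006,0,0,55]
    - [7,-3,42,0.006,0,0,55]
    - [7,-3,48,0.006,0,0,55]
    - [7,-3,48,0.006,0,0,55]
    - [7,-3,48,0.006,0,0,55]

```text
clock: 17.6
tcp_pos: [0.677, -0.0192, 0.0047]
orientation: [-2.253, -2.189, -0.005]
contact_force: [0.2, -0.1, -0.8]
grip_width: 0.0552
gripper_force: 0.0
```

Call:
step_arm:
  moves:
    - [0,-1,2,0,0,0,18]
    - [0,-1,2,0,0,0,18]
    - [0,-1,2,0,0,0,18]
    - [0,-1,2,0,0,0,18]
    - [0,-1,2,0,0,0,18]
    - [0,-1,2,0,0,0,18]
  grip_force: 100

```text
clock: 18.2
tcp_pos: [0.6758, -0.0189, 0.0027]
orientation: [-2.252, -2.19, -0.005]
contact_force: [-0.9, 0.2, 5.9]
grip_width: 0.0219
gripper_force: 98.9
```

Call:
step_arm:
  moves:
    - [0,0,-15,0,0,0,18]
    - [0,0,-45,0,0,0,18]
    - [0,0,-90,0,0,0,18]
    - [0,0,-125,0,0,0,18]
    - [0,0,-150,0,0,0,18]
    - [0,0,-150,0,0,0,18]
    - [0,0,-150,0,0,0,18]
    - [0,0,-150,0,0,0,18]

```text
clock: 19.0
tcp_pos: [0.6742, -0.0191, 0.1506]
orientation: [-2.25, -2.188, -0.001]
contact_force: [0.6, -0.1, -1.4]
grip_width: 0.0219
gripper_force: 98.4
```

```bash
python3 - <<'E'
from h import *
rel((*place(3)+[.001,.001],.155,RY))
E
```

```text
t 19.0 tcp [ 0.6742 -0.0191  0.1506] w 0.0219 F [ 0.6 -0.1 -1.4] gf 98.4
[252.4 -42.8  -3.7] [-0.002 -0.002  0.018]
```

Call:
step_arm:
  moves:
    - [45,-8,-4,0,0,0,18]
    - [90,-16,-4,0,0,0,18]
    - [135,-24,-4,0,0,0.018,18]
    - [180,-32,-4,0,0,0.018,18]
    - [225,-40,-4,0,0,0.018,18]
    - [252,-42,-4,0,0,0.018,18]
    - [252,-42,-4,0,0,0.018,18]
    - [252,-42,-4,0,0,0.018,18]

```text
clock: 19.8
tcp_pos: [0.6393, 0.2341, 0.1548]
orientation: [-2.269, -2.17, 0.001]
contact_force: [0.5, -1.3, -0.5]
grip_width: 0.022
gripper_force: 98.3
```

Call:
step_arm:
  moves:
    - [0,0,10,0,0,0,18]
    - [0,0,35,0,0,0,18]
    - [0,0,50,0,0,0,18]
    - [0,0,54,0,0,0,18]
    - [0,0,54,0,0,0,18]
    - [0,0,54,0,0,0,18]

```text
clock: 20.4
tcp_pos: [0.641, 0.2338, 0.1031]
orientation: [-2.272, -2.169, -0.005]
contact_force: [1.1, 0.1, -0.4]
grip_width: 0.0217
gripper_force: 98.3
```

```bash
python3 - <<'E'
from h import *
f=r.grab_frame('wrist'); save(f,'pics/w5.png')
rel((*place(3)+[.0015,.001],.064,RY))
E
```

```text
t 20.45 tcp [0.6411 0.2341 0.1034] w 0.022 F [ 0.9 -0.  -0.4] gf 98.3
[ 0.1 -2.3 39.4] [ 0.002 -0.003 -0.001]
```

View pics/w5.png

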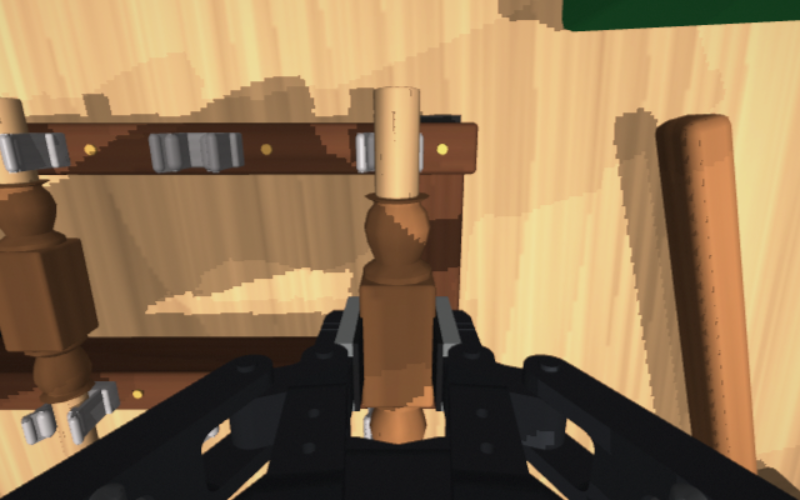

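The wrist view shows the held spindle's tenon at x≈397 and the clip centre at x≈390. The spindle needs to move about 2.5 mm in −x before I press it in.

Call:
step_arm:
  moves:
    - [0,-2.5,5,0.002,0,0,18]
    - [0,-2.5,10,0.002,0,0,18]
    - [0,-2.5,15,0.002,0,0,18]
    - [0,-2.5,20,0.002,0,0,18]
    - [0,-2.5,26,0.002,0,0,18]
    - [0,-2.5,32,0.002,0,0,18]
    - [0,-2.5,37,0.002,0,0,18]
    - [0,-2.5,39,0.002,0,0,18]

```text
clock: 21.25
tcp_pos: [0.6381, 0.2347, 0.0653]
orientation: [-2.27, -2.168, -0.003]
contact_force: [-10.0, -2.7, 28.7]
grip_width: 0.0218
gripper_force: 102.3
```

Call:
step_arm:
  moves:
    - [0,0,0,0,0,0,18]
    - [0,0,0,0,0,0,18]

```text
clock: 21.45
tcp_pos: [0.6381, 0.2347, 0.0654]
orientation: [-2.27, -2.168, -0.003]
contact_force: [-6.2, -0.8, 16.1]
grip_width: 0.0222
gripper_force: 101.0
```

Call:
step_arm:
  moves:
    - [0,-1,1,0,0,0,18]
    - [0,-1,2,0,0,0,18]
    - [0,-1,2,0,0,0,18]

```text
clock: 21.75
tcp_pos: [0.6381, 0.2348, 0.0653]
orientation: [-2.271, -2.168, -0.006]
contact_force: [-9.1, -3.4, 27.1]
grip_width: 0.0223
gripper_force: 102.3
```

Call:
step_arm:
  moves:
    - [0,0,-1,0,0,0,50]
    - [0,0,-1,0,0,0,50]
    - [0,0,-1,0,0,0,50]
    - [0,0,-20,0,0,0,50]
    - [0,0,-60,0,0,0,50]
    - [0,0,-90,0,0,0,50]
    - [0,0,-90,0,0,0,50]
    - [0,0,-90,0,0,0,50]

```text
clock: 22.55
tcp_pos: [0.6371, 0.2341, 0.1515]
orientation: [-2.27, -2.168, -0.003]
contact_force: [0.5, -0.6, -1.1]
grip_width: 0.0503
gripper_force: 0.0
```

```bash
cat >> h.py <<'E'
def rack(name="side"):
    "heights of spindle tops along each place: block (87 expected) and the two tenon ends (82 expected)"
    f=r.grab_frame(name); W=pts(f); P=W[...,:2]-(C+[.0015,.001]); ay=np.array([-ax[1],ax[0]])
    a=P@ax; b=P@ay; z=W[...,2]
    for i,s in enumerate([-.1125,-.0375,.0375,.1125]):
        out=[]
        for lo,hi in[(-.079,-.069),(-.05,-.025),(-.02,.02),(.025,.05),(.069,.079)]:
            m=(abs(a-s)<.014)&(b>lo)&(b<hi)&(z>.066)&(z<.13)
            out.append((int(m.sum()),round(float(np.percentile(z[m],90)),4) if m.sum()>3 else 0, round(float(np.median(a[m]-s)*1000),1) if m.sum()>3 else 0))
        print(name,i,out)
    return f
E
python3 - <<'E'
from h import *
rack("side"); rack("wrist"); bench("side")
rel((.597,-.0125,.09,-12.2))
E
```

```text
side 0 [(1, 0, 0), (0, 0, 0), (0, 0, 0), (0, 0, 0), (0, 0, 0)]
side 1 [(14, 0.0837, -1.8), (56, 0.0858, -3.2), (171, 0.0895, -3.9), (70, 0.0852, -2.8), (22, 0.0832, -2.5)]
side 2 [(0, 0, 0), (0, 0, 0), (0, 0, 0), (0, 0, 0), (0, 0, 0)]
side 3 [(13, 0.0833, -3.5), (56, 0.0852, -4.4), (156, 0.089, -5.6), (69, 0.0857, -3.4), (22, 0.0829, -3.2)]
wrist 0 [(0, 0, 0), (0, 0, 0), (0, 0, 0), (0, 0, 0), (0, 0, 0)]
wrist 1 [(102, 0.0816, -0.6), (1004, 0.0841, 4.1), (3208, 0.087, 5.5), (1381, 0.0842, 4.0), (475, 0.0815, 2.9)]
wrist 2 [(0, 0, 0), (0, 0, 0), (0, 0, 0), (0, 0, 0), (0, 0, 0)]
wrist 3 [(204, 0.0816, -0.2), (857, 0.0843, -0.3), (2189, 0.0873, -0.4), (1197, 0.0846, -0.4), (393, 0.0818, -1.0)]
side [300. 181.] 300 rect 0.596 -0.0114 0.16 0.027 77.8 top [ 0.5955 -0.012   0.0242] 115 yaw -11.1
side [323. 186.] 295 rect 0.5208 -0.0206 0.161 0.024 76.6 top [ 0.5205 -0.0225  0.0242] 122 yaw -13.0
t 22.7 tcp [0.6359 0.2337 0.1495] w 0.0499 F [-0.6  0.5  0.2] gf 0.0
[-247.8  -27.3   59.3] [-0.004 -0.001  0.167]
```

Spindle A is fully home, at the same heights as the kept one. On to spindle B.

Call:
step_arm:
  moves:
    - [-48,-5,0,0,0,0,55]
    - [-96,-10,0,0,0,0.04,55]
    - [-144,-16,0,0,0,0.08,55]
    - [-192,-22,5,0,0,0.12,55]
    - [-240,-26,20,0,0,0.167,55]
    - [-248,-27,59,0,0,0.167,55]
    - [-248,-27,95,0,0,0.167,55]
    - [-248,-27,100,0,0,0.167,55]

```text
clock: 23.5
tcp_pos: [0.5942, -0.0129, 0.0459]
orientation: [-2.44, -1.966, 0.011]
contact_force: [-0.5, 0.2, -0.2]
grip_width: 0.0549
gripper_force: 0.0
```

Call:
step_arm:
  moves:
    - [0,0,0,0,0,0,55]
    - [0,0,0,0,0,0,55]
    - [0,0,0,0,0,0,55]

```text
clock: 23.8
tcp_pos: [0.5999, -0.0116, 0.0525]
orientation: [-2.443, -1.973, -0.005]
contact_force: [-0.4, -0.0, -0.0]
grip_width: 0.055
gripper_force: 0.0
```

```bash
python3 - <<'E'
from h import *
f=bench("wrist"); save(f,"pics/w6.png")
rel((.5965,-.012,.0045,-12))
E
```

```text
wrist [310. 215.] 8827 rect 0.5957 -0.0119 0.16 0.024 78.1 top [ 0.5962 -0.0099  0.0234] 3661 yaw -11.9
wrist [184. 219.] 5990 rect 0.5286 0.0114 0.096 0.025 77.8 top [ 0.523  -0.0113  0.0233] 2380 yaw -21.9
t 23.85 tcp [ 0.5998 -0.0117  0.0525] w 0.0548 F [-0.5 -0.5  0.3] gf 0.0
[-1.2 -3.2 47.9] [ 0.001 -0.003 -0.003]
```

View pics/w6.png

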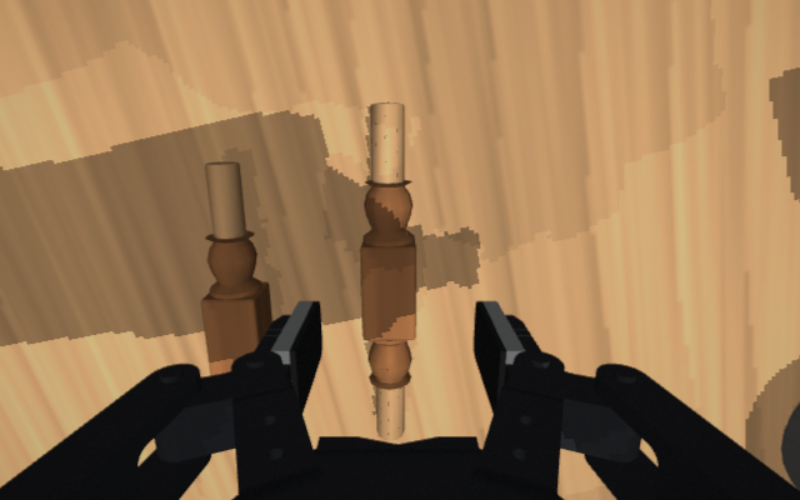

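The wrist view shows the spindle centred at (388,270), slightly left of the finger centre. The −3.5 mm correction fits.

Call:
step_arm:
  moves:
    - [-1,-3.5,20,0,0,0,55]
    - [-1,-3.5,40,0,0,0,55]
    - [-1,-3.5,47,0,0,0,55]
    - [-1,-3.5,49,0,0,0,55]
    - [-1,-3.5,49,0,0,0,18]
    - [-1,-3.5,49,0,0,0,18]
    - [-1,-3.5,49,0,0,0,18]
    - [-1,-3.5,49,0,0,0,18]

```text
clock: 24.65
tcp_pos: [0.5958, -0.0123, 0.0032]
orientation: [-2.444, -1.972, -0.004]
contact_force: [-1.5, -0.2, 5.7]
grip_width: 0.0223
gripper_force: 98.4
```

Call:
step_arm:
  moves:
    - [0,0,0,0,0,0,18]
    - [0,0,0,0,0,0,18]

```text
clock: 24.85
tcp_pos: [0.5958, -0.0123, 0.0032]
orientation: [-2.444, -1.972, -0.004]
contact_force: [-0.9, 0.2, 5.0]
grip_width: 0.0223
gripper_force: 98.4
```

Call:
step_arm:
  moves:
    - [0,0,-15,0,0,0,18]
    - [0,0,-45,0,0,0,18]
    - [0,0,-90,0,0,0,18]
    - [0,0,-125,0,0,0,18]
    - [0,0,-150,0,0,0,18]
    - [0,0,-150,0,0,0,18]
    - [0,0,-150,0,0,0,18]
    - [0,0,-150,0,0,0,18]

```text
clock: 25.65
tcp_pos: [0.594, -0.0127, 0.151]
orientation: [-2.442, -1.97, 0.001]
contact_force: [0.0, 0.5, -1.2]
grip_width: 0.022
gripper_force: 98.1
```

```bash
python3 - <<'E'
from h import *
rel((*place(2)+[.001,.001],.155,RY))
E
```

```text
t 25.65 tcp [ 0.594  -0.0127  0.151 ] w 0.022 F [ 0.   0.5 -1.2] gf 98.1
[238.4 -82.8  -3.3] [-0.003 -0.002 -0.168]
```

Call:
step_arm:
  moves:
    - [44,-15,-4,0,0,-0.04,18]
    - [88,-30,-4,0,0,-0.08,18]
    - [132,-46,-4,0,0,-0.12,18]
    - [176,-62,-4,0,0,-0.168,18]
    - [220,-77,-4,0,0,-0.168,18]
    - [238,-83,-4,0,0,-0.168,18]
    - [238,-83,-4,0,0,-0.168,18]
    - [238,-83,-4,0,0,-0.168,18]

```text
clock: 26.45
tcp_pos: [0.5634, 0.2367, 0.1551]
orientation: [-2.268, -2.169, 0.003]
contact_force: [0.1, -0.5, 0.2]
grip_width: 0.0222
gripper_force: 98.0
```

Call:
step_arm:
  moves:
    - [0,0,10,0,0,0,18]
    - [0,0,35,0,0,0,18]
    - [0,0,50,0,0,0,18]
    - [0,0,54,0,0,0,18]
    - [0,0,54,0,0,0,18]
    - [0,0,54,0,0,0,18]

```text
clock: 27.05
tcp_pos: [0.5647, 0.2375, 0.1031]
orientation: [-2.27, -2.169, -0.003]
contact_force: [0.4, -1.1, -0.7]
grip_width: 0.0218
gripper_force: 98.1
```

```bash
python3 - <<'E'
from h import *
f=r.grab_frame('wrist'); save(f,'pics/w7.png')
rel((*place(2)+[.0005,.001],.065,RY))
E
```

```text
t 27.1 tcp [0.5648 0.2377 0.1034] w 0.0219 F [-0.2 -0.6 -0.2] gf 98.1
[-0.1 -1.9 38.4] [ 0.    -0.003  0.   ]
```

View pics/w7.png

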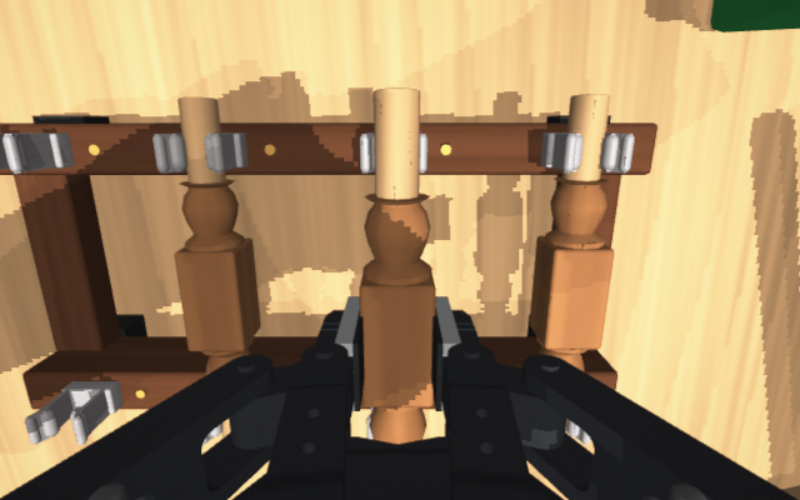

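The tenon is at x≈397 and the clip centre at about 394, so I'll shift 2 mm in −x and press.

Call:
step_arm:
  moves:
    - [0,-2,5,0,0,0,18]
    - [0,-2,10,0,0,0,18]
    - [0,-2,15,0,0,0,18]
    - [0,-2,20,0,0,0,18]
    - [0,-2,26,0,0,0,18]
    - [0,-2,32,0,0,0,18]
    - [0,-2,37,0,0,0,18]
    - [0,-2,39,0,0,0,18]

```text
clock: 27.9
tcp_pos: [0.5629, 0.2383, 0.0658]
orientation: [-2.269, -2.169, -0.004]
contact_force: [-10.0, -4.1, 35.7]
grip_width: 0.0221
gripper_force: 103.3
```

Call:
step_arm:
  moves:
    - [0,0,1,0,0,0,18]
    - [0,0,1,0,0,0,18]
    - [0,0,1,0,0,0,18]

```text
clock: 28.2
tcp_pos: [0.563, 0.2383, 0.0659]
orientation: [-2.27, -2.169, -0.005]
contact_force: [-8.3, -3.2, 29.7]
grip_width: 0.0221
gripper_force: 102.7
```

Bottomed out at .0659, which is the expected home height. Releasing.

Call:
step_arm:
  moves:
    - [0,0,-2,0,0,0,50]
    - [0,0,-2,0,0,0,50]
    - [0,0,-2,0,0,0,50]
    - [0,0,-20,0,0,0,50]
    - [0,0,-60,0,0,0,50]
    - [0,0,-90,0,0,0,50]
    - [0,0,-90,0,0,0,50]
    - [0,0,-90,0,0,0,50]

```text
clock: 29.0
tcp_pos: [0.5623, 0.2376, 0.1525]
orientation: [-2.269, -2.169, -0.003]
contact_force: [-0.8, 0.2, -0.8]
grip_width: 0.05
gripper_force: 0.0
```

```bash
python3 - <<'E'
from h import *
rack("side"); rack("wrist"); bench("side")
rel((.521,-.021,.05,-12.2))
E
```

```text
side 0 [(0, 0, 0), (0, 0, 0), (0, 0, 0), (0, 0, 0), (0, 0, 0)]
side 1 [(12, 0.0842, -0.5), (60, 0.0864, -3.0), (176, 0.0892, -4.3), (72, 0.086, -3.1), (23, 0.0817, -1.1)]
side 2 [(9, 0.082, -2.4), (44, 0.0857, -5.4), (164, 0.0888, -4.1), (70, 0.0857, -3.7), (29, 0.083, -2.1)]
side 3 [(10, 0.0818, -0.3), (27, 0.0841, -6.5), (166, 0.0887, -6.2), (68, 0.0858, -3.8), (25, 0.0839, -3.0)]
wrist 0 [(0, 0, 0), (0, 0, 0), (0, 0, 0), (0, 0, 0), (0, 0, 0)]
wrist 1 [(0, 0, 0), (655, 0.0845, -0.2), (2598, 0.0872, 2.3), (1196, 0.0843, 1.9), (408, 0.0817, 1.2)]
wrist 2 [(208, 0.0816, -0.7), (843, 0.0844, -0.8), (2162, 0.0873, -0.8), (1172, 0.0845, -0.9), (400, 0.0818, -1.0)]
wrist 3 [(0, 0, 0), (804, 0.0844, -2.3), (2612, 0.0874, -3.6), (1236, 0.0846, -3.3), (405, 0.0819, -2.8)]
side [323. 186.] 295 rect 0.5214 -0.0208 0.159 0.025 75.7 top [ 0.5207 -0.0209  0.0241] 118 yaw -12.6
t 29.15 tcp [0.5612 0.2371 0.1509] w 0.05 F [ 0.6 -0.6 -0.4] gf 0.0
[-259.7  -28.2  100.7] [-0.004 -0.001  0.168]
```

Spindle B is home as well. On to spindle C.

Call:
step_arm:
  moves:
    - [-48,-5,0,0,0,0,55]
    - [-96,-10,0,0,0,0.04,55]
    - [-144,-16,0,0,0,0.08,55]
    - [-192,-22,5,0,0,0.12,55]
    - [-240,-26,20,0,0,0.168,55]
    - [-260,-28,60,0,0,0.168,55]
    - [-260,-28,95,0,0,0.168,55]
    - [-260,-28,100,0,0,0.168,55]

```text
clock: 29.95
tcp_pos: [0.5184, -0.0216, 0.0477]
orientation: [-2.441, -1.966, 0.01]
contact_force: [-0.7, 0.4, 0.0]
grip_width: 0.0551
gripper_force: 0.0
```

Call:
step_arm:
  moves:
    - [0,0,0,0,0,0,55]
    - [0,0,0,0,0,0,55]
    - [0,0,0,0,0,0,55]

```text
clock: 30.25
tcp_pos: [0.5237, -0.0199, 0.0533]
orientation: [-2.443, -1.973, -0.005]
contact_force: [0.4, -0.3, -0.3]
grip_width: 0.0551
gripper_force: 0.0
```

```bash
python3 - <<'E'
from h import *
f=bench("wrist")
rel((.5215,-.021,.0045,-12.2))
E
```

```text
wrist [314. 215.] 8772 rect 0.5213 -0.0205 0.161 0.024 78.2 top [ 0.5219 -0.0181  0.0234] 3675 yaw -11.9
t 30.3 tcp [ 0.5236 -0.02    0.0533] w 0.0549 F [-0.3 -0.1  0.5] gf 0.0
[-1.6 -1.9 48.8] [ 0.001 -0.003  0.001]
```

Call:
step_arm:
  moves:
    - [-1,-2,20,0,0,0,55]
    - [-1,-2,40,0,0,0,55]
    - [-1,-2,48,0,0,0,55]
    - [-1,-2,50,0,0,0,55]
    - [-1,-2,50,0,0,0,18]
    - [-1,-2,50,0,0,0,18]
    - [-1,-2,50,0,0,0,18]
    - [-1,-2,50,0,0,0,18]

```text
clock: 31.1
tcp_pos: [0.521, -0.021, 0.0032]
orientation: [-2.444, -1.971, -0.004]
contact_force: [-0.4, 0.6, 6.6]
grip_width: 0.0222
gripper_force: 98.4
```

Call:
step_arm:
  moves:
    - [0,0,0,0,0,0,18]
    - [0,0,0,0,0,0,18]

```text
clock: 31.3
tcp_pos: [0.521, -0.021, 0.0031]
orientation: [-2.444, -1.971, -0.004]
contact_force: [-0.7, 0.7, 4.9]
grip_width: 0.0219
gripper_force: 98.4
```

Call:
step_arm:
  moves:
    - [0,0,-15,0,0,0,18]
    - [0,0,-45,0,0,0,18]
    - [0,0,-90,0,0,0,18]
    - [0,0,-125,0,0,0,18]
    - [0,0,-150,0,0,0,18]
    - [0,0,-150,0,0,0,18]
    - [0,0,-150,0,0,0,18]
    - [0,0,-150,0,0,0,18]

```text
clock: 32.1
tcp_pos: [0.5194, -0.0214, 0.1509]
orientation: [-2.442, -1.97, 0.001]
contact_force: [0.3, -0.2, -1.3]
grip_width: 0.0216
gripper_force: 98.1
```

```bash
python3 - <<'E'
from h import *
rel((*place(0)+[.001,.001],.155,RY))
E
```

```text
t 32.1 tcp [ 0.5194 -0.0214  0.1509] w 0.0216 F [ 0.3 -0.2 -1.3] gf 98.1
[ 237.7 -159.6   -3.1] [-0.003 -0.002 -0.167]
```

Call:
step_arm:
  moves:
    - [40,-27,-4,0,0,-0.04,18]
    - [80,-54,-4,0,0,-0.08,18]
    - [120,-81,-4,0,0,-0.12,18]
    - [160,-108,-4,0,0,-0.167,18]
    - [200,-135,-4,0,0,-0.167,18]
    - [238,-160,-4,0,0,-0.167,18]
    - [238,-160,-4,0,0,-0.167,18]
    - [238,-160,-4,0,0,-0.167,18]

```text
clock: 32.9
tcp_pos: [0.4131, 0.2454, 0.1555]
orientation: [-2.266, -2.171, 0.002]
contact_force: [0.8, -1.6, -0.3]
grip_width: 0.0218
gripper_force: 98.1
```

Call:
step_arm:
  moves:
    - [0,0,10,0,0,0,18]
    - [0,0,35,0,0,0,18]
    - [0,0,50,0,0,0,18]
    - [0,0,54,0,0,0,18]
    - [0,0,54,0,0,0,18]
    - [0,0,54,0,0,0,18]

```text
clock: 33.5
tcp_pos: [0.4148, 0.2446, 0.1029]
orientation: [-2.272, -2.167, -0.002]
contact_force: [0.6, -0.1, -0.9]
grip_width: 0.022
gripper_force: 98.1
```

```bash
python3 - <<'E'
from h import *
f=r.grab_frame('wrist'); save(f,'pics/w8.png')
rel((*place(0)+[.0005,.001],.065,RY))
E
```

```text
t 33.55 tcp [0.4149 0.245  0.1032] w 0.0218 F [-0.5  1.5  0.1] gf 98.1
[-0.6 -1.7 38.2] [-0.    -0.003 -0.002]
```

View pics/w8.png

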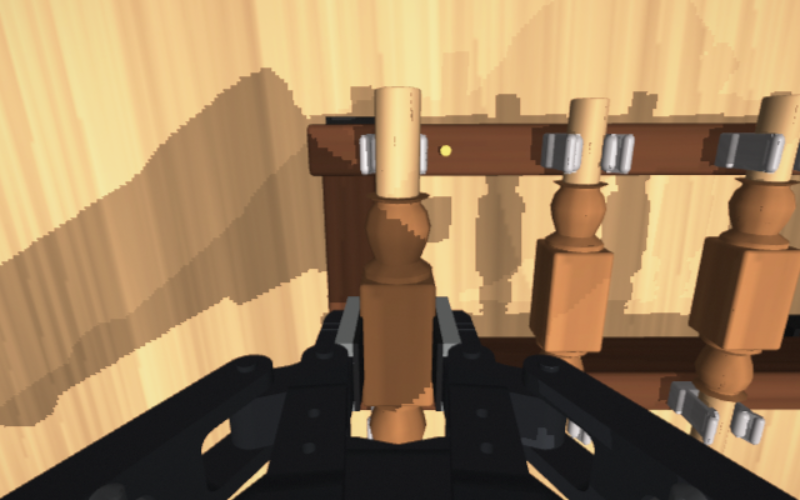

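The geometry matches the previous placing, with the clip centre at about 394 and the tenon at 398. Same press.

Call:
step_arm:
  moves:
    - [0,-2,5,0,0,0,18]
    - [0,-2,10,0,0,0,18]
    - [0,-2,15,0,0,0,18]
    - [0,-2,20,0,0,0,18]
    - [0,-2,26,0,0,0,18]
    - [0,-2,32,0,0,0,18]
    - [0,-2,37,0,0,0,18]
    - [0,-2,39,0,0,0,18]

```text
clock: 34.35
tcp_pos: [0.4131, 0.246, 0.0656]
orientation: [-2.27, -2.168, -0.004]
contact_force: [-11.4, -7.1, 53.0]
grip_width: 0.0219
gripper_force: 105.4
```

Call:
step_arm:
  moves:
    - [0,0,1,0,0,0,18]
    - [0,0,1,0,0,0,18]
    - [0,0,1,0,0,0,18]

```text
clock: 34.65
tcp_pos: [0.4131, 0.246, 0.0657]
orientation: [-2.271, -2.168, -0.005]
contact_force: [-9.4, -5.1, 41.2]
grip_width: 0.0218
gripper_force: 104.5
```

Call:
step_arm:
  moves:
    - [0,0,-3,0,0,0,50]
    - [0,0,-3,0,0,0,50]
    - [0,0,-3,0,0,0,50]
    - [0,0,-20,0,0,0,50]
    - [0,0,-60,0,0,0,50]
    - [0,0,-90,0,0,0,50]
    - [0,0,-120,0,0,0,50]
    - [0,0,-120,0,0,0,50]

```text
clock: 35.45
tcp_pos: [0.4142, 0.2464, 0.1858]
orientation: [-2.271, -2.168, -0.011]
contact_force: [0.2, 0.2, -0.5]
grip_width: 0.0503
gripper_force: 0.0
```

```bash
python3 - <<'E'
from h import *
f=rack("side"); save(f,"pics/s9.png"); rack("wrist"); bench("side"); bench("scene")
rel()
E
```

```text
side 0 [(4, 0.0812, -4.8), (60, 0.0859, -2.7), (168, 0.0894, -3.6), (78, 0.0862, -2.7), (23, 0.083, -1.5)]
side 1 [(0, 0, 0), (58, 0.0853, -3.7), (175, 0.089, -4.1), (71, 0.086, -2.2), (23, 0.0817, -2.4)]
side 2 [(12, 0.0837, -1.5), (57, 0.0865, -4.1), (164, 0.0892, -5.1), (70, 0.086, -3.6), (24, 0.0848, -3.2)]
side 3 [(12, 0.0836, -2.4), (58, 0.0854, -3.7), (157, 0.0891, -6.0), (66, 0.0858, -4.1), (24, 0.0827, -2.5)]
wrist 0 [(145, 0.0816, -1.2), (676, 0.0844, -1.2), (1648, 0.0874, -1.1), (903, 0.0847, -1.1), (288, 0.0819, -1.0)]
wrist 1 [(0, 0, 0), (613, 0.0844, -2.3), (1972, 0.0874, -3.4), (896, 0.0845, -3.1), (288, 0.0819, -2.5)]
wrist 2 [(180, 0.0818, -3.5), (772, 0.0844, -5.2), (2360, 0.0874, -6.6), (1035, 0.0846, -5.4), (335, 0.082, -4.3)]
wrist 3 [(208, 0.0817, -4.6), (883, 0.0844, -5.9), (2727, 0.0874, -9.5), (1160, 0.0846, -6.4), (293, 0.0815, -6.0)]
t 35.65 tcp [0.4115 0.2444 0.1813] w 0.0498 F [-0.1 -0.6 -0.8] gf 0.0
```

View pics/s9.png

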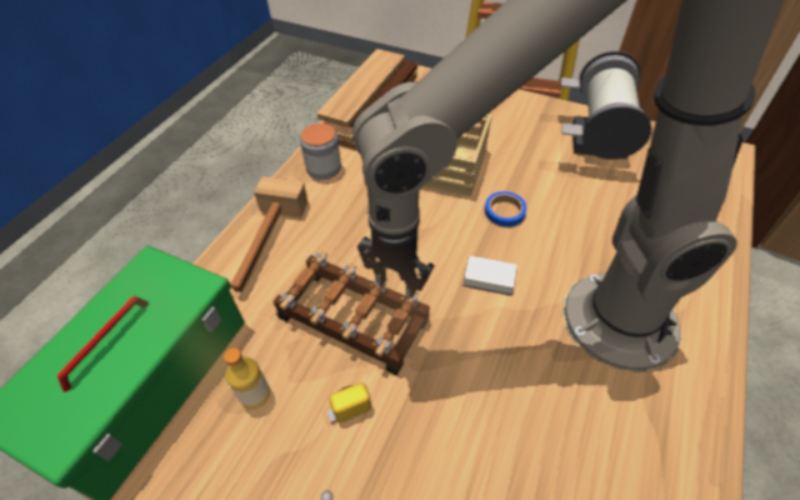

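The view shows four untaped spindles level in the rack, around (350,300). The bench is clear of spindles, and the bystanders stand where they were. Handing in.

```bash
python3 -c "
from bench import r
print(r.hand_in())"
```

```text
the job is handed in; nothing more can be done
None
```

The job is handed in: all three blue-taped spindles are in the reject crate, the three bench spindles measured fully home in the rack beside the kept one, and nothing else was moved; no verdict came back.

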